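# Unstack the wafer tubs into their carton bases

## Task

Take the stack of lidded wafer tubs apart and set each tub into the low carton base made for its shape and size, lying flat on the carton's floor and squared up with its sides. Keep the tubs upright and set them down rather than dropping them, for the wafers break; leave the full measuring jug standing where it is on its scale.

Things in the scene. Friction and masses are not known exactly. Their poses are not given: they have to be found in the camera images.
- tub_small_c (a point): Top of the stack of four clear plastic tubs of chocolate wafers with white lids: the small round tub, 42 mm diameter, 48 mm tall, about 60 g. The lid is as wide as the widest part; sides are plain and nearly upright. This point is the tub's centre, half-way up; z is up.
- tub_round_c (a point): Second from the top: the larger round tub, 56 mm diameter, 46 mm tall, about 90 g. The lid is as wide as the widest part; sides are plain and nearly upright. This point is the tub's centre, half-way up; z is up.
- tub_square_c (a point): Third from the top: the square tub, 62 x 62 mm, 44 mm tall, about 110 g. The lid is as wide as the widest part; sides are plain and nearly upright. This point is the tub's centre, half-way up; z is up, x and y square to its sides.
- tub_oblong_c (a point): Bottom of the stack: the oblong tub, 96 mm (along its x) x 64 mm (along its y), 44 mm tall, about 160 g, standing on a blue 10 mm thick plastic cutting board (130 x 100 mm, fixed). The lid is as wide as the widest part; sides are plain and nearly upright. This point is the tub's centre, half-way up; z is up. The stack is a little staggered (up to 4 mm a layer) and its layers are turned by up to 15 degrees to one another.
- carton_small: Low round card box base (brown outside, white floor) for the small round tub: 66 mm outer diameter, 60 mm inside; fixed to the table. Origin at the centre of its underside, z up. The 3 mm thick floor carries the tub; the lip is 3 mm thick, its top 11 mm above the table, and leaves 9 mm clear all round the tub: too little for fingers inside the lip, so hold the tub by its upper part when setting it in.
- carton_round: Low round card box base (brown outside, white floor) for the larger round tub: 80 mm outer diameter, 74 mm inside; fixed to the table. Origin at the centre of its underside, z up. The 3 mm thick floor carries the tub; the lip is 3 mm thick, its top 11 mm above the table, and leaves 9 mm clear all round the tub: too little for fingers inside the lip, so hold the tub by its upper part when setting it in.
- carton_square: Low square card box base (brown outside, white floor) for the square tub: 86 x 86 mm outside, 80 x 80 mm inside, x and y square to its sides; fixed to the table. Origin at the centre of its underside, z up. The 3 mm thick floor carries the tub; the lip is 3 mm thick, its top 11 mm above the table, and leaves 9 mm clear all round the tub: too little for fingers inside the lip, so hold the tub by its upper part when setting it in.
- carton_oblong: Low oblong card box base (brown outside, white floor) for the oblong tub: 120 (along its x) x 88 mm (along its y) outside, 114 x 82 mm inside; fixed to the table. Origin at the centre of its underside, z up. The 3 mm thick floor carries the tub; the lip is 3 mm thick, its top 11 mm above the table, and leaves 9 mm clear all round the tub: too little for fingers inside the lip, so hold the tub by its upper part when setting it in.
- jug_c (a point): Clear measuring jug full of wafers, 84 mm across at the rim, 110 mm tall, loose on the pan (42 mm above the table) of a white kitchen scale to the robot's right; to be left where it is. This point is its centre, half-way up.

How it is judged:
By the outcome, as a careful person would: the job done as asked, in the order asked, and still so for the second after the job is handed in, with the robot touching nothing.
It also fails if it takes over 106 s, if anything falls off the work surface, if the arm or the gripper's body presses on something with over 40 N, if the wrist force passes 120 N, or if a joint passes its speed limit or range.

## Robot

A 7-joint arm with a two-finger parallel gripper is mounted at the origin on the work surface. World frame = base frame: x ahead of the robot, y to its left, z up, the work surface at z = 0. Lengths are in m, angles in rad, forces in N, time in s.
With the tool pointing down it reaches from about 0.4 to 0.9 m from the base axis. Payload 5.5 kg.
Tool frame: the origin (TCP) lies on the centre line of the jaws, within the pads' length; the fingertips stand 17 mm ahead of it and the grasp point (between the pads) lies 2 mm behind it; z points along the fingers, y is the line along which they close (so a half turn about z gives the same grasp; the last joint's range is limited). The gripper opens to 92 mm and grips with 3 to 60 N. Pads are 19 mm wide; open, the fingers measure 130 mm over their backs; the gripper's body (75 mm by 190 mm) begins 47 mm behind the grasp point.
Start: joints at [-0.994, 0.501, -0.427, 1.55, 0.221, 1.138, -0.21], TCP at [0.201, 0.618, 0.221] pointing down, gripper open.
Joint ranges: [-2.88, 2.88], [-0.31, 2.03], [-1.54, 1.56], [0.2, 2.42], [-1.41, 4.55], [0.19, 2.02], [-2.57, 2.57]. Speed limits (rad/s): [2.57, 2.57, 3.14, 3.14, 3.14, 3.14, 3.14].

## Interface

Orientations are given as a rotation vector (axis times angle).
In Python, from cell import robot gives the robot as it stands. Calls block until the motion is done:
- robot.movep(position, orientation): joint-space move of the TCP to a pose.
- robot.move_l(position, ori=None, speed=0.15, stop_force=None): straight line of the TCP; ori=None keeps the orientation; speed is the mean speed in m/s. With stop_force (N) it stops when the force on the tool has changed by that much, and returns True; else False.
- robot.move_joints(angles): joint-space move.
- robot.set_gripper(opening, grip_force=None): opening from 0.0 (shut) to 1.0 (fully open); grip_force is the grip in N (None keeps the last); returns when the fingers have stopped.
- robot.wait(seconds).
- robot.ik(position, orientation): joint angles nearest the present ones, or None.
- robot.sense(): the state.
- robot.capture(name): name is "scene" or "top"; returns a dict with "color" (420x560x3 uint8, red, green, blue), "camera_matrix" (3x3 intrinsics, pixels), "k1" (the pictures are not rectified: a ray, as slopes to the right and down, at radius r is drawn at 1 + k1 r^2 times it, then the intrinsics apply), "rvec" (rotation vector, rad) and "tvec" (3), from world to camera coordinates, as OpenCV has them. Camera axes: x right, y down, z forward; pixel columns grow to the right and rows downward; lengths in m; the calibration is good to about 2 mm. A picture is of the moment at which its call begins. There is no depth.
A pose or a line that the arm cannot do raises robot.PlanningError and nothing moves.
- robot.close_job(): hands the job in; it is judged then, once.
The state is a dict: "t": time; "q": joint angles; "dq": joint speeds; "joint_torque": joint torques, N m; "eef_pos": TCP position; "eef_rot": TCP orientation; "wrist_force": force on the tool from outside, world axes, zero at the start; "wrist_torque": the same for the moment, N m; "gripper_width": opening from 0.0 (shut) to 1.0 (fully open); "grip_force": force on a finger pad.
Only numpy, scipy, OpenCV 4.12 (cv2) and the standard library are available. Lean on these libraries where they do the work, as an engineer would, in place of code of your own. Each camera call takes 0.05 s, during which the arm holds its last target. There are 200 camera calls.

## Working session

There is one attempt and no reset: what is moved stays moved. The work goes in short steps, each a Python script; the robot and the scene stay as the last script left them, time stands still between calls to the robot, and variables do not carry over. Pictures are saved under pics/ and viewed, at most 14 in all, crops included, and the job is handed in when it is done.

```bash
mkdir -p pics; ls
python3 - <<'E'
from cell import robot
import cv2,numpy as np
for n in("scene","top"):
    c=robot.capture(n); cv2.imwrite(f"pics/{n}0.png",c["color"][:,:,::-1]); 
    R=cv2.Rodrigues(np.array(c["rvec"]))[0]; print(n,c["camera_matrix"],c["k1"],-R.T@np.array(c["tvec"]).ravel())
    print(R[2])
s=robot.sense();print(s["t"],s["eef_pos"],s["eef_rot"],s["gripper_width"])
E
```

```text
pics
scene [[508.20058841   0.         284.75702713]
 [  0.         508.20058841 209.00883853]
 [  0.           0.           1.        ]] 0.004946271095379865 [ 1.47041637 -0.48692501  0.90450154]
[-0.71244568  0.33789238 -0.61502024]
top [[504.47755822   0.         272.19030824]
 [  0.         504.47755822 207.53469888]
 [  0.           0.           1.        ]] -0.1358907189724666 [ 0.46531667 -0.06335074  1.4231228 ]
[ 0.05512242  0.02011637 -0.99827694]
0.1 [0.20047652 0.61765119 0.21997596] [-4.90821402e-01 -3.10265077e+00  2.69015836e-03] 1.0022832089575122
```

View pics/scene0.png

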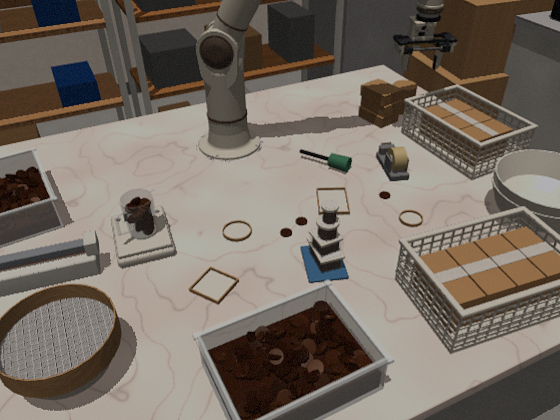

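View pics/top0.png

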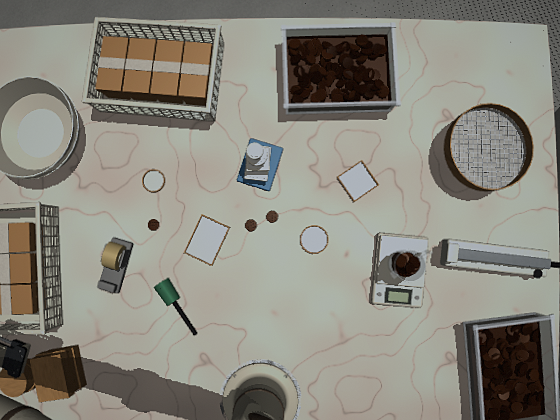

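The stack is near top pixel (260,165) on the blue board. The cartons are small (153,181), oblong (207,240), round (314,240) and square (357,181). The jug is on its scale at (405,265). Next I'll get precise carton contours and a close-up of the stack.

```bash
cat > h.py <<'E'
import cv2,numpy as np
from cell import robot
class Cam:
    def __init__(s,n):
        c=robot.capture(n); s.im=c["color"][:,:,::-1].copy(); s.K=np.array(c["camera_matrix"]); s.k=c["k1"]
        s.R=cv2.Rodrigues(np.array(c["rvec"]))[0]; s.t=np.array(c["tvec"]).ravel(); s.C=-s.R.T@s.t
    def cast(s,px,z):
        px=np.atleast_2d(px).astype(float)
        u=cv2.undistortPoints(px[:,None],s.K,np.array([s.k,0,0,0.]))[:,0]
        d=np.c_[u,np.ones(len(u))]@s.R
        return s.C+d*((z-s.C[2])/d[:,2])[:,None]
    def proj(s,P):
        P=np.atleast_2d(P).astype(float)
        return cv2.projectPoints(P,cv2.Rodrigues(s.R)[0],s.t,s.K,np.array([s.k,0,0,0.]))[0][:,0]
    def crop(s,x,y,w,h,f,name):
        cv2.imwrite("pics/"+name,cv2.resize(s.im[y:y+h,x:x+w],None,fx=f,fy=f,interpolation=cv2.INTER_CUBIC))
E
cat > cart.py <<'E'
from h import *
for n,seeds in (("top",dict(small=(153,181),oblong=(207,240),round=(314,240),square=(357,181))),("scene",dict(small=(411,218),oblong=(333,201),round=(237,231),square=(214,285)))):
    c=Cam(n); hsv=cv2.cvtColor(c.im,cv2.COLOR_BGR2HSV)
    for k,(x,y) in seeds.items():
        x0,y0=x-34,y-34
        sub=hsv[y0:y+34,x0:x+34]
        m=((sub[...,2]<150)&(sub[...,1]>70)).astype(np.uint8)  # brown lip
        cs,_=cv2.findContours(m,cv2.RETR_EXTERNAL,cv2.CHAIN_APPROX_NONE)
        best=max(cs,key=lambda a:cv2.contourArea(cv2.convexHull(a)))
        hull=cv2.convexHull(best)[:,0]+[x0,y0]
        P=c.cast(hull,0.011)[:,:2].astype(np.float32)
        (cx,cy),(w,h),a=cv2.minAreaRect(P)
        print(n,k,"c %.4f %.4f size %.4f %.4f ang %.1f"%(cx,cy,w,h,a))
E
python3 cart.py; python3 -c "
from h import *
a=Cam('top');b=Cam('scene');a.crop(225,125,75,75,8,'t1.png');b.crop(285,190,75,95,6,'s1.png')"
```

```text
top small c 0.6217 0.3041 size 0.0641 0.0646 ang 45.6
top oblong c 0.4534 0.1504 size 0.0883 0.1207 ang 65.3
top round c 0.4365 -0.1419 size 0.0777 0.0381 ang 66.2
top square c 0.6190 -0.2748 size 0.0864 0.0872 ang 34.3
scene small c 0.6276 0.2999 size 0.0628 0.0736 ang 52.2
scene oblong c 0.4787 0.1379 size 0.0877 0.1663 ang 65.1
scene round c 0.4616 -0.1541 size 0.0788 0.0796 ang 63.5
scene square c 0.6251 -0.2769 size 0.0895 0.0918 ang 33.5
```

View pics/t1.png

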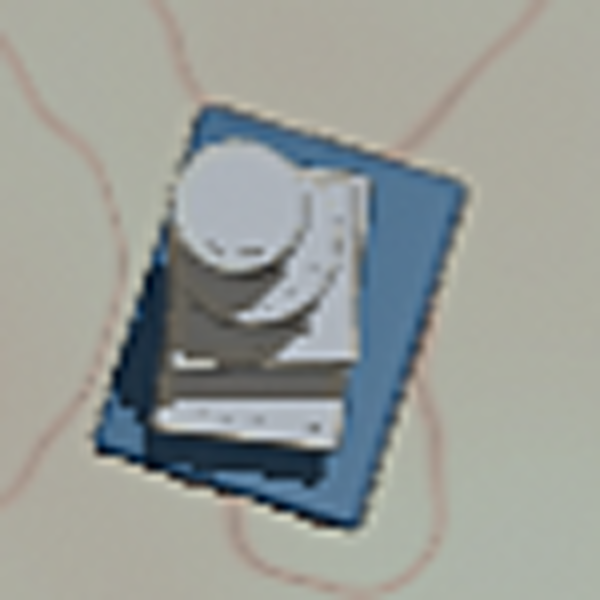

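View pics/s1.png

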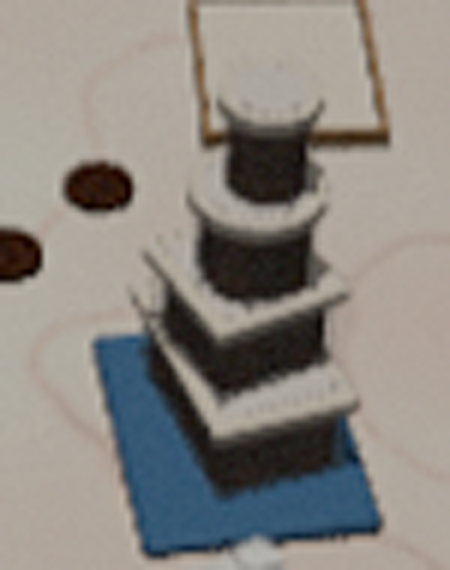

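The top crop shows the small lid as a circle at about (241,205), radius 67. In the scene crop its lid ellipse is centred at about (271,93). The square lid's lower-right corner is at (357,362) and the oblong's at (340,447). Next I'll cross-check the stack in both views and fix the carton fits.

```bash
cat > m2.py <<'E'
from h import *
c=Cam("top"); b=Cam("scene")
T=lambda u,v:np.array([u/8-.5+8/16*0+225,v/8-.5+125])
S=lambda u,v:np.array([u/6-.5+285,v/6-.5+190])
print("small top",c.cast(T(241,205),.192),"scene",b.cast(S(271,93),.192))
# cartons: white floor masks
hsv=cv2.cvtColor(c.im,cv2.COLOR_BGR2HSV)
for k,(x,y) in dict(small=(153,181),oblong=(207,240),round=(314,240),square=(357,181)).items():
    sub=hsv[y-34:y+34,x-34:x+34]
    print(k, sub[34,34], sub[34,4], end=" ")
    m=cv2.inRange(sub,(0,0,int(sub[34,34,2])-14),(179,int(sub[34,34,1])+8,255))
    n,l,st,ce=cv2.connectedComponentsWithStats(m,connectivity=4)
    mm=(l==l[34,34]).astype(np.uint8)
    hull=cv2.convexHull(cv2.findContours(mm,0,1)[0][0])[:,0]+[x-34,y-34]
    P=c.cast(hull,.006)[:,:2].astype(np.float32)
    print(cv2.minAreaRect(P))
    m=((sub[...,2]<165)&(sub[...,1]>50)).astype(np.uint8)
    cs=cv2.findContours(m,0,1)[0]; pts=np.vstack([a for a in cs if len(a)>3])[:,0]+[x-34,y-34]
    pts=pts[np.hypot(*(pts-[x,y]).T)<34]
    print("   lip",cv2.minAreaRect(c.cast(cv2.convexHull(pts)[:,0],.011)[:,:2].astype(np.float32)))
E
python3 m2.py
```

```text
small top [[0.6751844  0.00473531 0.192     ]] scene [[0.67764936 0.00347813 0.192     ]]
small [ 70   9 178] [ 16  32 170] ((0.6211217641830444, 0.30603447556495667), (0.0518234558403492, 0.05371344834566116), 7.608082294464111)
   lip ((0.62111496925354, 0.30483803153038025), (0.06622052192687988, 0.06402133405208588), 0.8499457836151123)
oblong [102  14 184] [ 30  19 172] ((0.4520411193370819, 0.1509488821029663), (0.07893068343400955, 0.1089695543050766), 65.02684783935547)
   lip ((0.4533613920211792, 0.15031670033931732), (0.08892780542373657, 0.12093928456306458), 65.26769256591797)
round [107  19 187] [ 51  14 180] ((0.4550569951534271, -0.15060758590698242), (0.06452499330043793, 0.06725183129310608), 89.75030517578125)
   lip ((0.4551020562648773, -0.15171270072460175), (0.07827816158533096, 0.07818018645048141), 89.85723876953125)
square [106  20 187] [ 19  25 172] ((0.6201023459434509, -0.2752833962440491), (0.07645019143819809, 0.07681788504123688), 34.681129455566406)
   lip ((0.6192926168441772, -0.2745891511440277), (0.08723078668117523, 0.08975256979465485), 34.35621643066406)
```

```bash
cat >> h.py <<'E'
from scipy.spatial.transform import Rotation as Ro
CART=dict(small=(.6212,.3053,0),round=(.4551,-.1513,0),square=(.6195,-.2748,34.4),oblong=(.4528,.1506,-24.7))
H=dict(small=.048,round=.046,square=.044,oblong=.044)
W=dict(small=.042,round=.056,square=.062,oblong=.064)
TOP=dict(small=.192,round=.144,square=.098,oblong=.054)
GD=.011  # grasp point below lid top
def ori(a):  # a: direction (deg) of jaw line; tool down
    return (Ro.from_euler("z",np.radians(a)-np.pi/2)*Ro.from_euler("x",np.pi)).as_rotvec()
def tcp(x,y,zg): return [x,y,zg-.002]  # grasp point 2 mm behind TCP
def st(m=""):
    s=robot.sense(); print(m,"t %.2f"%s["t"],np.round(s["eef_pos"],4),"w %.1f mm"%(92*s["gripper_width"]),"g %.1f"%s["grip_force"],"F",np.round(s["wrist_force"],1)); return s
E
python3 - <<'E'
from h import *
for nm,p,angs in [("pick",(.676,.004),range(-90,271,30))]+[(k,v[:2],[v[2]+d for d in range(-180,181,30)]) for k,v in CART.items()]:
    print(nm,[(round(a),round(float(q[6]),1)) for a in angs if (q:=robot.ik(tcp(*p,.15),ori(a))) is not None and robot.ik(tcp(*p,.035),ori(a)) is not None and robot.ik(tcp(*p,.26),ori(a)) is not None])
E
```

```text
pick [(-90, 1.4), (-60, 1.9), (-30, 2.4), (0, -2.5), (30, -1.9), (60, -1.7), (90, -1.5), (120, -1.0), (150, -0.5), (180, 0.0), (210, 0.5), (240, 1.0), (270, 1.4)]
small [(-180, -0.5), (-150, -0.1), (-120, 0.4), (-90, 0.9), (-60, 1.4), (-30, 1.9), (0, 2.3), (30, -2.4), (60, -1.9), (90, -1.9), (120, -1.5), (150, -1.0), (180, -0.5)]
round [(-180, 0.4), (-150, 0.9), (-120, 1.4), (-90, 1.9), (-60, 2.4), (-30, 2.3), (0, -2.1), (30, -1.8), (60, -1.5), (90, -1.1), (120, -0.6), (150, -0.1), (180, 0.4)]
square [(-146, 1.2), (-116, 1.6), (-86, 2.1), (-56, 1.9), (-26, -2.5), (4, -2.0), (34, -1.7), (64, -1.3), (94, -0.8), (124, -0.3), (154, 0.2), (184, 0.7), (214, 1.2)]
oblong [(-205, -0.8), (-175, -0.3), (-145, 0.2), (-115, 0.7), (-85, 1.2), (-55, 1.7), (-25, 2.2), (5, 2.2), (35, -2.2), (65, -1.8), (95, -1.8), (125, -1.3), (155, -0.8)]
```

```bash
cat >> h.py <<'E'
def pick(k,x,y,a,force=12):
    z=TOP[k]-GD; o=ori(a)
    robot.set_gripper(1.0)
    robot.movep(tcp(x,y,TOP[k]+.07),o)
    if robot.move_l(tcp(x,y,z),speed=.12,stop_force=6): return st("HIT on descent")
    robot.set_gripper(0.0,force); st("gripped")
    robot.move_l(tcp(x,y,z+.01),speed=.04); robot.move_l(tcp(x,y,z+.08),speed=.15); return st("lifted")
def place(k,a,dx=0,dy=0,ztrav=.17):
    x,y,_=CART[k]; x+=dx;y+=dy; z=.003+H[k]-GD; o=ori(a)
    p=robot.sense()["eef_pos"]
    if p[2]<ztrav: robot.move_l([p[0],p[1],ztrav])
    robot.movep([x,y,max(ztrav,.14)],o)
    robot.move_l(tcp(x,y,z+.012),speed=.15)
    print("contact",robot.move_l(tcp(x,y,z-.003),speed=.02,stop_force=2.5)); st("down")
    robot.set_gripper(min(1,(W[k]+.022)/.092)); 
    robot.move_l(tcp(x,y,z+.11),speed=.15); st("released")
E
python3 - <<'E'
from h import *
pick("small",.676,.0042,180)
E
```

```text
gripped t 5.03 [0.6759 0.0042 0.179 ] w 41.6 mm g 12.0 F [-0.6  0.9  0.5]
lifted t 6.04 [0.6755 0.0042 0.2583] w 41.2 mm g 12.0 F [ 0.2 -0.1 -1.2]
```

Run:
```python
from h import *
place("small",180,ztrav=.22)
c=Cam("top");b=Cam("scene")
A=cv2.resize(c.im[130:190,230:290],None,fx=7,fy=7,interpolation=cv2.INTER_CUBIC)
B=cv2.resize(c.im[160:205,130:175],(360,420),interpolation=cv2.INTER_CUBIC)
cv2.imwrite("pics/a2.png",np.hstack([A,B])); b.crop(285,190,75,95,6,'s2.png')
```

```text
contact True
down t 9.10 [0.6206 0.3053 0.0375] w 41.7 mm g 12.0 F [-0.8 -0.6  3.4]
released t 10.59 [0.6204 0.3049 0.1469] w 64.1 mm g 0.0 F [ 0.1  0.4 -0.3]
```

View pics/a2.png

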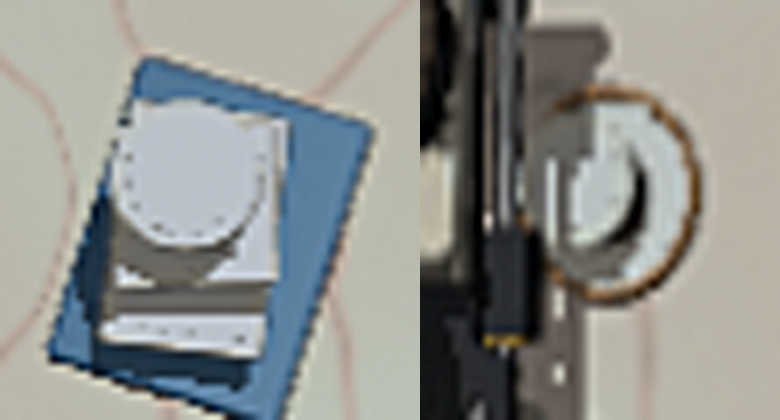

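The round lid's circle is at crop (191,173), radius 77 (11 px, as expected). The small tub sits in its carton, partly hidden by the arm. Next is the round tub.

Run:
```python
from h import *
c=Cam("top"); p=c.cast((191/7-.5+230,173/7-.5+130),.144)[0]; print(p)
if abs(p[0]-.676)<.012 and abs(p[1]-.004)<.012:
    pick("round",p[0]+.001,p[1]-.0005,180)
    place("round",180)
    c=Cam("top");b=Cam("scene")
    A=cv2.resize(c.im[130:190,230:290],None,fx=7,fy=7,interpolation=cv2.INTER_CUBIC)
    B=cv2.resize(c.im[158:203,130:175],(360,420),interpolation=cv2.INTER_CUBIC)
    cv2.imwrite("pics/a3.png",np.hstack([A,B]))
```

```text
[0.67275002 0.00182322 0.144     ]
gripped t 14.10 [0.6737 0.0013 0.1311] w 55.6 mm g 12.0 F [-0.8 -0.5  2. ]
lifted t 15.12 [0.6732 0.0014 0.2104] w 55.5 mm g 12.0 F [-0.1 -0.  -1.7]
contact True
down t 17.73 [ 0.455  -0.1513  0.0357] w 55.2 mm g 12.0 F [-0.3  0.6  2.2]
released t 19.22 [ 0.4545 -0.1511  0.1453] w 78.0 mm g 0.0 F [-0.4 -0.3 -0.6]
```

View pics/a3.png

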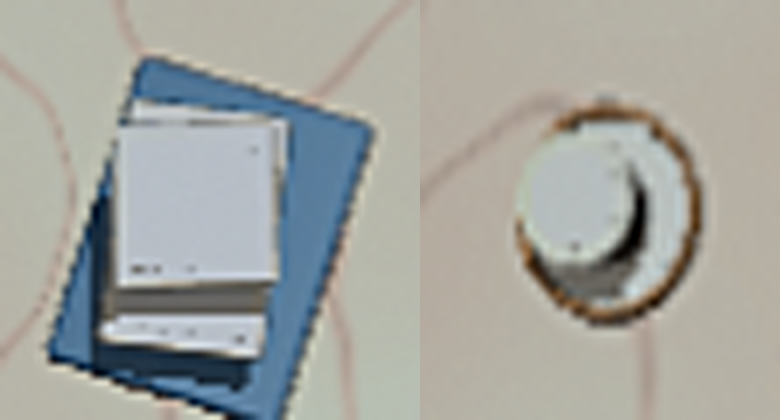

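The square lid's corners are at (118,126), (272,122), (278,282) and (117,288). The oblong's are at about (133,100), (290,120), (265,357) and (100,340). The small lid's centre is at about crop (575,204).

Run:
```python
from h import *
c=Cam("top")
print("small placed",c.cast((155/8-.5+130,204/9.333-.5+158),.051)[0,:2])
def rect(pts,z):
    P=c.cast(np.array(pts)/7-.5+[230,130],z)[:,:2]; e=np.diff(np.vstack([P,P[:1]]),axis=0)
    an=np.degrees(np.arctan2(e[:,1],e[:,0])); print(P.mean(0),"len",np.hypot(*e.T).round(4),"ang",(an%180).round(1)); return P.mean(0)
rect([(118,126),(272,122),(278,282),(117,288)],.098)
rect([(133,100),(290,120),(265,357),(100,340)],.054)
```

```text
small placed [0.61979557 0.30603108]
[0.6682248  0.00217499] len [0.0585 0.0612 0.061  0.062 ] ang [ 91.2   2.1  91.9 179.9]
[0.66526823 0.0040357 ] len [0.0622 0.0939 0.0648 0.0956] ang [ 82.4 174.   83.9 172.4]
```

Run:
```python
from h import *
pick("square",.669,.0018,181.3,14)
place("square",214.4)
c=Cam("top")
A=cv2.resize(c.im[130:190,230:290],None,fx=7,fy=7,interpolation=cv2.INTER_CUBIC)
B=cv2.resize(c.im[215:265,290:340],(360,420),interpolation=cv2.INTER_CUBIC)
cv2.imwrite("pics/a4.png",np.hstack([A,B]))
```

```text
gripped t 22.30 [0.6689 0.0018 0.0853] w 62.1 mm g 14.0 F [-1.  -0.2  3.5]
lifted t 23.32 [0.6685 0.0018 0.1644] w 61.9 mm g 14.0 F [-0.2 -0.2 -2.6]
contact True
down t 26.22 [ 0.6194 -0.2748  0.0341] w 62.1 mm g 14.0 F [-0.  -0.1  4.1]
released t 27.70 [ 0.6187 -0.2745  0.143 ] w 84.0 mm g 0.0 F [ 0.3 -0.5 -0.4]
```

View pics/a4.png

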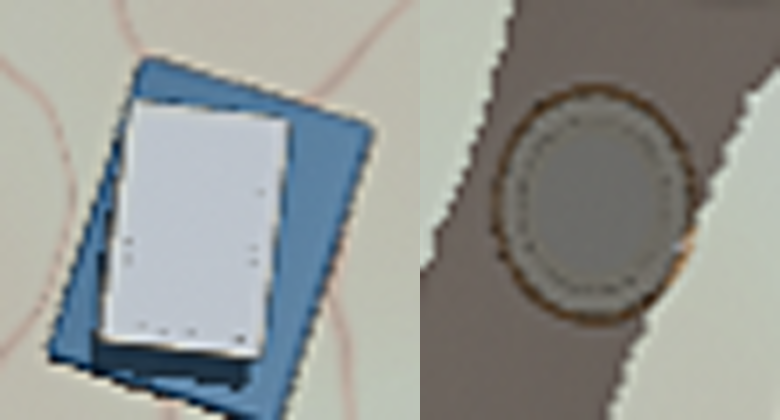

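The oblong lid is clear, with corners about (133,100), (290,120), (262,357) and (103,340). The round tub is centred in its carton. I'll measure the oblong by mask, then pick and place it.

Run:
```python
from h import *
c=Cam("top"); sub=c.im[130:190,230:290]; hsv=cv2.cvtColor(sub,cv2.COLOR_BGR2HSV)
m=cv2.inRange(hsv,(0,0,hsv[30,27,2]*.88),(179,50,255)); n,l,_,_=cv2.connectedComponentsWithStats(m,connectivity=4)
mm=(l==l[30,27]).astype(np.uint8); mm=cv2.morphologyEx(mm,cv2.MORPH_OPEN,np.ones((5,5),np.uint8))
h=cv2.convexHull(max(cv2.findContours(mm,0,1)[0],key=len))[:,0]+[230,130]
(x,y),(w,hh),a=cv2.minAreaRect(c.cast(h,.054)[:,:2].astype(np.float32)); print(x,y,w,hh,a)
if w>hh: a+=90; w,hh=hh,w
a=a%180; print("short dir",a)
if abs(w-.064)<.006 and abs(hh-.096)<.007 and abs(a-83)<4 and abs(x-.6653)<.004 and abs(y-.004)<.004:
    pick("oblong",x,y,a+180,18)
    place("oblong",245.3)
    robot.movep([.5,-.0,.3],ori(180))
    c=Cam("top")
    f=lambda x,y:cv2.resize(c.im[y-30:y+30,x-30:x+30],(390,390),interpolation=cv2.INTER_CUBIC)
    cv2.imwrite("pics/a5.png",np.hstack([f(207,240),f(357,181)])); st()
```

```text
0.6652749180793762 0.004321366548538208 0.061598557978868484 0.09374387562274933 83.13135528564453
short dir 83.13135528564453
gripped t 30.69 [0.6656 0.0045 0.0415] w 63.7 mm g 18.0 F [-0.4  0.   2.7]
lifted t 31.71 [0.6648 0.0042 0.1205] w 63.8 mm g 18.0 F [-0.3  0.6 -1.7]
contact True
down t 34.76 [0.4528 0.1505 0.0341] w 64.2 mm g 18.0 F [0.2 0.1 3.2]
released t 36.23 [0.4522 0.1503 0.1434] w 86.3 mm g 0.0 F [-0.1  0.5  0.2]
 t 37.17 [0.4989 0.0015 0.2981] w 85.8 mm g 0.0 F [ 0.4  0.  -1. ]
```

View pics/a5.png

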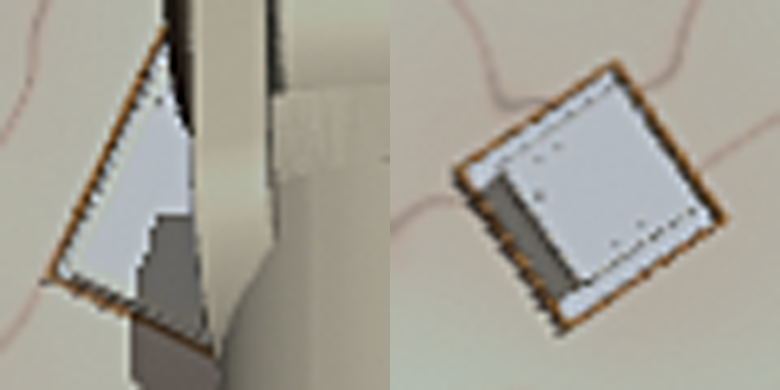

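The square tub is squared up in its carton. The arm hides the oblong, so I'll move it away and check everything.

Run:
```python
from h import *
robot.movep([.62,-.02,.3],ori(180))
c=Cam("top");b=Cam("scene")
f=lambda x,y:cv2.resize(c.im[y-30:y+30,x-30:x+30],(390,390),interpolation=cv2.INTER_CUBIC)
cv2.imwrite("pics/a6.png",np.hstack([f(207,240),f(153,181)])); cv2.imwrite("pics/s6.png",b.im); st()
```

```text
t 37.83 [ 0.6189 -0.0189  0.299 ] w 85.9 mm g 0.0 F [ 0.6 -0.1  1. ]
```

View pics/a6.png

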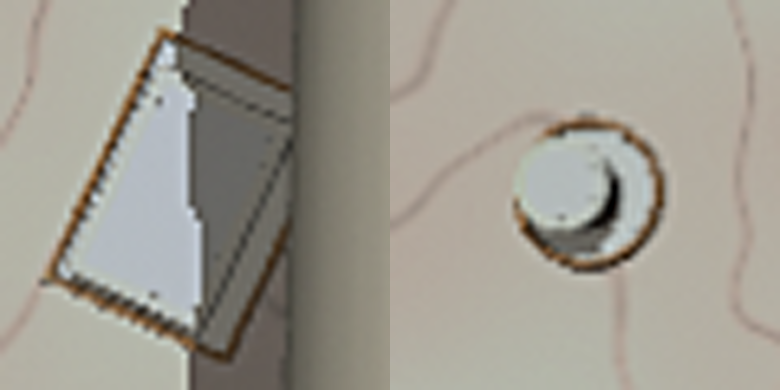

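View pics/s6.png

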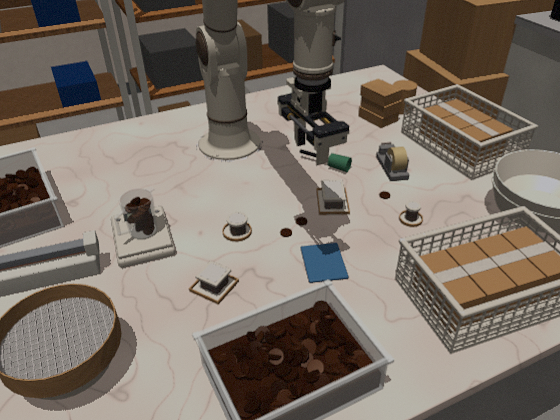

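All four tubs stand upright in their cartons: square (213,280), round (237,225), oblong (333,198) and small (411,213). They are parallel to the sides, and the jug still stands on its scale at (140,212).

```bash
python3 -c "
from cell import robot
robot.wait(.3); print(robot.close_job())"
```

```text
the job is handed in; nothing more can be done
None
```

The job is handed in at about 38 s: all four tubs are upright in their matching cartons and squared up by the camera check, and the jug is untouched on its scale; no score came back.

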